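# Hold a key plate's hinge knuckle in line for its punch

## Task

First lay the gold punch in the two raised V-posts of the pivot block, nose towards the hinge holes, and let go of it. Then pick up the blued key plate and bring its knuckle between the block's two knuckles, so that all three holes line up and the punch could be slid straight through; do not lean hard on the block. Finish while holding the plate there in the gripper, still and aligned (nothing is put down at the end), and leave the grey punch, the white bushing and the tilting bin as they are.

Things in the scene. Friction and masses are not known exactly. Their poses are not given: they have to be found in the camera images.
- pivot_block: Fixed half of the hinge. Origin on the counter below the hole centre; y along the hinge line, x away from the loose plate's side. Grey base plate 10 mm thick: x -32 to 53, y -45 to 170 mm. Green block x 20 to 60, y -42 to 42, with a blued leaf on it, top z 63. Two blued knuckles, tubes 26 mm outside, 16 mm bore, axis at x 0, z 70, y -35 to -15 and 15 to 35.
- block_hole (a point): Centre of the block's hinge line, midway between its two knuckles, 70 mm above the counter; axes as the block. The 30 mm gap between the knuckles is empty down to the base plate, open above and towards -x: the key plate's 24 mm knuckle goes in here from above, its plate on the -x side.
- rest_mid (a point): Midway between the two narrow aluminium V-posts, 100 mm along the block's +y from block_hole, axes as the block. The posts (8 mm thick, 90 degree V open upward, mouth 25 mm wide, arm tips at z 74) stand 30 mm either side along y, free between. A 12 mm punch lying in both has its axis here, 70 mm above the counter, in line with the holes.
- gold_punch: Gold-tinted punch, loose, about 100 g: round shank 12 mm diameter, 110 mm long over all. Origin on its axis at mid length, y along the axis: head (17 mm diameter, 8 mm long) ends at y +55, tapered nose y -43 to -55. Starts lying level in one of the rack's two places, axis 42 mm above the counter, nose towards the rack's -y, which is at most 0.65 rad off the block's -y.
- gold_nose (a point): Tip of the gold punch's nose (y -55 mm in the punch frame).
- grey_punch: Dull grey carbide punch of the same shape as the gold one, about 180 g, lying parallel to it in the rack's other place. Bystander: leave it alone.
- rack: Fixed wooden punch rack, base 150 mm (x) by 90 mm (y), 12 mm thick. Origin: centre of its underside. Two places, at x -38 and x +38 mm, each a pair of black V-posts 8 mm thick at y -30 and y +30 that carry a punch along y, axis at z 42; the 52 mm between the posts is free for the fingers.
- key_plate: Blued steel angle leaf, loose, 0.4 kg, lying flat. Origin on its underside below the centre of its knuckle; z up, y along the hole. Knuckle: tube 26 mm outside, 16 mm bore, y -12 to 12, axis x 0, z 13. Plate x -80 to -20, y -30 to 30, 6 mm thick. Upright flange to grip: x -65 to -55 (10 mm thick), y -30 to 30, top z 56. Centre of mass near x -50. Open about 50 mm to clear the knuckle.
- plate_hole (a point): Centre of the hole in the key plate's knuckle (x 0, z 13 mm in the plate frame), to be brought to block_hole with the plate's x along the block's x.
- bushing: White acetal die bushing, 36 mm outside diameter, 28 mm tall, standing loose on the counter; origin under its centre. Bystander.
- bin_lip (a point): Middle of the robot-side rim of the steel parts bin (100 x 130 x 60 mm) that tilts on pivots in a stand at the far side of the counter, rim about 100 mm high. Bystander: do not tilt it.
Not all that is in view belongs to the job. What is shaped like the key_plate but green is not meant. Leave any purple look-alike of the gold_punch alone.

How it is judged (in metres and radians):
On the way, in this order (a step that is already met when the one before it is completed fails the run):
1. the gold punch lies in both V-posts, nose to the holes, let go of, at rest (x of gold_punch in the frame of rest_mid between -0.004 and 0.004 m and y of gold_punch in the frame of rest_mid between -0.01 and 0.01 m and z of gold_punch in the frame of rest_mid between -0.003 and 0.003 m and angle between the y axis of gold_punch and the y axis of pivot_block, either way round below 0.06 rad and y of gold_nose in the frame of rest_mid below -0.03 m and contact force between the fingers and gold_punch below 0.2 N and linear speed of gold_punch below 0.03 m/s), for 0.2 s.
2. the key plate's knuckle is held between the block's knuckles, holes in line (x of plate_hole in the frame of block_hole between -0.0028 and 0.0028 m and z of plate_hole in the frame of block_hole between -0.0028 and 0.0028 m and y of plate_hole in the frame of block_hole between -0.005 and 0.005 m and angle between the y axis of key_plate and the y axis of pivot_block, either way round below 0.1 rad and contact force between the fingers and key_plate above 2 N and contact force between key_plate and pivot_block below 8 N and contact force between key_plate and gold_punch below 0.2 N and linear speed of key_plate below 0.02 m/s), for 0.2 s.
At the end, for the whole second after the job is handed in: Gold punch released in both V-posts: middle within 4 mm across, 3 mm in height, 10 mm along of rest_mid, within 0.06 rad, nose to holes. Plate gripped (over 2 N), still, hole within 2.8 mm across and in height, 5 mm along, of block_hole, 0.10 rad; under 8 N on the block, off the punch (all of step 1 and all of step 2); the arm keeps its last pose, push and grip.
It fails at once if the grey punch is disturbed (distance of grey_punch from where it was at the start of the episode above 0.015 m).
It fails at once if the bushing is disturbed (distance of bushing from where it was at the start of the episode above 0.02 m).
It fails at once if the bin is tilted (distance of bin_lip from where it was at the start of the episode above 0.015 m).
It also fails if it takes over 51 s, if anything falls off the work surface, if the arm or the gripper's body presses on something with over 40 N, if the wrist force passes 120 N, or if a joint passes its speed limit or range.

## Robot

A 6-joint arm with a two-finger parallel gripper is mounted at the origin on the work surface. World frame = base frame: x ahead of the robot, y to its left, z up, the work surface at z = 0. Lengths are in mm, angles in rad, forces in N, time in s.
With the tool pointing down it reaches from about 350 to 775 mm from the base axis. Payload 7.3 kg.
Tool frame: the origin (TCP) lies midway between the tips of the shut fingers; the grasp point (between the pads) lies 19 mm behind it; z points along the fingers, y is the line along which they close (so a half turn about z gives the same grasp; the last joint's range is limited). The gripper opens to 92 mm and grips with 3 to 60 N. Pads are 19 mm wide; open, the fingers measure 130 mm over their backs; the gripper's body (75 mm by 190 mm) begins 47 mm behind the grasp point.
Start: joints at [0.96, 0.342, 1.524, -0, 1.275, -0.146], TCP at [235.317, 469.33, 226.741] pointing down, gripper open.
Joint ranges: [-2.53, 2.53], [-0.77, 2.02], [0.04, 2.7], [-1, 4.14], [0.28, 2.66], [-3.11, 3.11]. Speed limits (rad/s): [2.57, 2.57, 3.14, 3.14, 3.14, 3.14].

## Interface

Orientations are given as [roll, pitch, yaw] about the fixed x, y, z axes, in that order (R = Rz(yaw) Ry(pitch) Rx(roll)).
In Python, from plant import * gives the robot as it stands.
- The arm moves only by the tool step_arm, never from a script. Its argument "deltas" is one flat list of numbers, 5 for each row, row after row: the shift along the world's x, y, z in mm, then the turn about the world's z in degrees, then the finger opening in mm, from 0 to 91.8. In form: [tx, ty, tz, turn, gripper, tx, ty, tz, turn, gripper, ...]. A call has exactly 10 rows; each row shifts and turns the commanded pose from where the row before left it; what a row does not reach is not made up. A row lasts 1/8 s, in which the tool goes at most 62.5 mm and 10.7 degrees, less where a joint would pass 70% of its speed; a pose out of reach is approached as far as the arm can. A call is refused whole if a number of a shift passes 62.5 or a number of a turn 10.7, either way. A call with a gripper value outside its range is refused whole. The fingers move at their own pace and stop on an object; the grip force is fixed at half the most. Time passes only in rows, so rows that do not move let the fingers close, or fill a call up. It gives the time, the measured TCP pose, the force, the opening and the grip force at its end, in the units of the state.
- get_obs(): the state, without advancing time (a new reading comes with each control period).
- capture(name): name is "side" or "top" or "wrist"; returns the picture (480x640x3 uint8, red, green, blue); there is no depth.
- camera_params(name): a dict with "mtx" (3x3 intrinsics, pixels), "rvec" (rotation vector, rad) and "tvec" (3), from world to camera coordinates, as OpenCV has them. Camera axes: x right, y down, z forward; pixel columns grow to the right and rows downward; lengths in mm; the calibration is good to about 2 mm. The wrist camera is an equidistant fisheye: a pixel r from the principal point sees the ray r / f radians off the axis. A picture is of the moment at which its call begins: read the wrist's pose just before it. camera_params takes no time and is no camera call; for the wrist camera it gives the pose at the moment of the call.
- close_job(): hands the job in; it is judged then, once.
The state is a dict: "time": time; "joint_positions": joint angles; "dq": joint speeds; "tau": joint torques, N m; "tool_pos": TCP position; "tcp_rot": TCP orientation; "contact_force": force on the tool from outside, world axes, zero at the start; "moment": the same for the moment, N m; "grip_width": finger opening in mm; "finger_force": force on a finger pad.
Only numpy, scipy, OpenCV 4.12 (cv2) and the standard library are available. Lean on these libraries where they do the work, as an engineer would, in place of code of your own. Each camera call takes 0.05 s, during which the arm holds its last target. There are 200 camera calls.

## Working session

There is one attempt and no reset: what is moved stays moved. The work goes in short steps, Python scripts to look and compute and a tool call to move; the robot and the scene stay as the last step left them, time stands still between calls to the robot, and variables do not carry over. Pictures are saved under pics/ and viewed, at most 10 in all, crops included, and the job is handed in when it is done.

Besides the shell and the picture viewer there is one more tool, called after ">>>" by a JSON object that holds its "name" and its "arguments", one argument or row to a line. step_arm: Moves the arm, as the interface text tells. Its arguments: {"type":"object","properties":{"deltas":{"type":"array","items":{"type":"number"}}},"required":["deltas"]}

```bash
mkdir -p pics; ls; python3 - <<'E'
from plant import *
import cv2,numpy as np
o=get_obs();print({k:np.round(v,3) for k,v in o.items()})
for n in("side","top","wrist"):
    p=camera_params(n);print(n,{k:np.round(v,3).tolist() for k,v in p.items()})
    cv2.imwrite(f"pics/{n}0.png",cv2.cvtColor(capture(n),cv2.COLOR_RGB2BGR))
E
```

```text
pics
{'time': np.float64(0.0), 'joint_positions': array([ 0.96 ,  0.343,  1.525, -0.   ,  1.275, -0.146]), 'dq': array([ 0.001,  0.002,  0.001, -0.002, -0.001, -0.001]), 'tau': array([ 1.0000e-03, -4.3125e+01, -2.4422e+01,  7.2000e-02,  5.6000e-02,
       -0.0000e+00]), 'tool_pos': array([235.075, 468.97 , 226.046]), 'tcp_rot': array([-3.14 , -0.   ,  2.677]), 'contact_force': array([ 0.028, -0.443,  0.698]), 'moment': array([-0.039, -0.004,  0.033]), 'finger_force': np.float64(0.0), 'grip_width': np.float64(91.827)}
side {'mtx': [[571.093, 0.0, 319.404], [0.0, 571.093, 254.149], [0.0, 0.0, 1.0]], 'rvec': [0.137, -2.788, 1.367], 'tvec': [530.914, 135.201, 1163.19]}
top {'mtx': [[610.721, 0.0, 327.017], [0.0, 610.721, 244.235], [0.0, 0.0, 1.0]], 'rvec': [2.098, -2.119, 0.224], 'tvec': [-21.724, 567.028, 1267.332]}
wrist {'mtx': [[371.648, 0.0, 317.013], [0.0, 371.648, 238.813], [0.0, 0.0, 1.0]], 'rvec': [-2.473, -1.526, -0.204], 'tvec': [-525.102, -32.794, 389.547]}
```

View pics/top0.png

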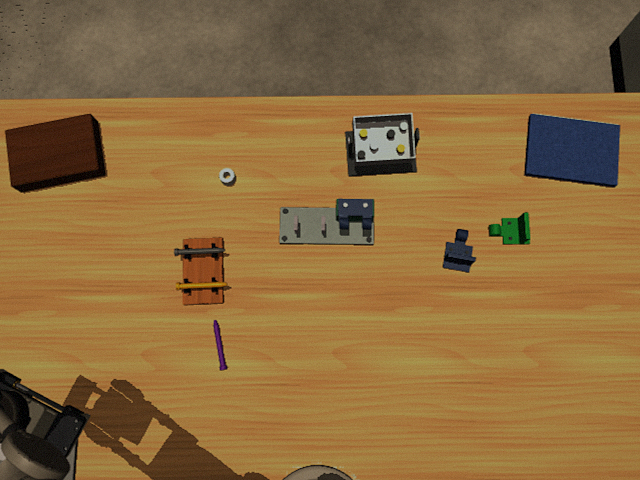

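View pics/side0.png

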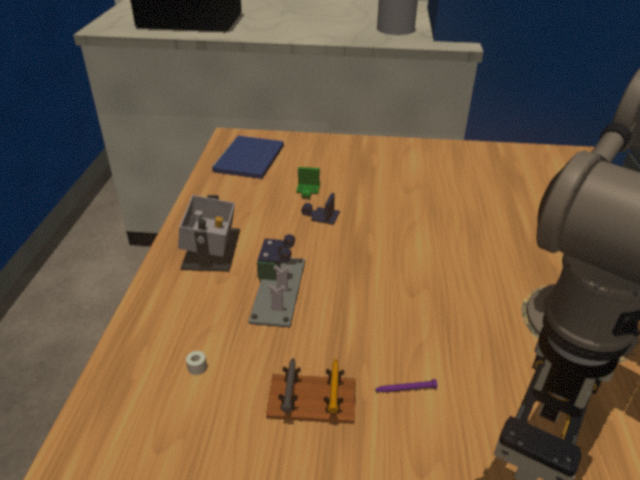

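Top view: the gold punch is at (202,286) with its head on the left, the grey punch at (200,252), and the purple decoy at (221,345). The block base spans (280–375, 206–245). The blued plate is at (459,255) with its knuckle up at (461,236), the green decoy at (512,230), and the bushing at (227,176). The side view agrees, with gold at (334,385), grey at (291,385), purple at (407,386), the blued plate at (323,212) and green at (309,182). I choose the gold one between purple and grey, and the blued plate rather than the green one.

```bash
cat > h.py <<'E'
from plant import *
import cv2,numpy as np
def cam(n):
    p=camera_params(n); R=cv2.Rodrigues(np.array(p["rvec"],float))[0]; return n,np.array(p["mtx"],float),R,np.array(p["tvec"],float).ravel()
def rays(c,px):
    n,K,R,t=c; px=np.array(px,float).reshape(-1,1,2)
    u=(cv2.fisheye.undistortPoints(px,K,np.zeros(4)) if n=="wrist" else cv2.undistortPoints(px,K,None)).reshape(-1,2)
    d=np.c_[u,np.ones(len(u))]@R
    return -R.T@t, d/np.linalg.norm(d,axis=1)[:,None]
def onz(c,px,z):
    o,d=rays(c,px); return o+d*((z-o[2])/d[:,2])[:,None]
def tri(obs):
    A=np.zeros((3,3));b=np.zeros(3);L=[]
    for c,p in obs:
        o,d=rays(c,[p]);M=np.eye(3)-np.outer(d[0],d[0]);A+=M;b+=M@o;L.append((o,M))
    X=np.linalg.solve(A,b); return X,[round(float(np.linalg.norm(M@(X-o))),2) for o,M in L]
def proj(c,P):
    n,K,R,t=c; P=np.array(P,float).reshape(-1,1,3); r=cv2.Rodrigues(R)[0]
    f=cv2.fisheye.projectPoints(P,r,t,K,np.zeros(4)) if n=="wrist" else cv2.projectPoints(P,r,t,K,None)
    return f[0].reshape(-1,2)
def grab(n,f):
    c=cam(n); im=capture(n)[:,:,::-1].copy(); cv2.imwrite(f"pics/{f}.png",im); return c,im
def hsvmask(im,lo,hi,roi=None):
    m=cv2.inRange(cv2.cvtColor(im,cv2.COLOR_BGR2HSV),np.array(lo),np.array(hi))
    if roi: k=np.zeros_like(m); x0,y0,x1,y1=roi; k[y0:y1,x0:x1]=255; m&=k
    return m
def blob(m):
    cs=cv2.findContours(m,cv2.RETR_EXTERNAL,cv2.CHAIN_APPROX_NONE)[0]; c=max(cs,key=cv2.contourArea)
    return c,cv2.minAreaRect(c)
E
python3 - <<'E'
from h import *
t=cam("top");s=cam("side")
P=lambda n,c,px,z:print(n,onz(c,px,z).round(0).tolist())
P("gold",t,[(177,286),(227,286)],42);P("gold side",s,[(335,361),(334,411)],42)
P("grey",t,[(175,252),(227,252)],42)
P("base corners",t,[(280,207),(375,206),(374,244),(280,244)],10)
P("posts",t,[(297,226),(324,226)],70)
P("plate",t,[(461,236),(458,258)],20)
P("bushing",t,[(227,176)],28);P("bin",t,[(352,170),(415,170)],100)
for n,c,roi in(("top",t,(150,260,260,310)),("side",s,(310,340,360,430))):
    im=cv2.imread(f"pics/{n}0.png");m=hsvmask(im,(18,120,60),(35,255,255),roi);print(n,blob(m)[1],cv2.boundingRect(m))
a=cv2.imread("pics/top0.png")[160:390,160:480];b=cv2.imread("pics/wrist0.png")
cv2.imwrite("pics/c1.png",cv2.resize(a,None,fx=2.5,fy=2.5,interpolation=2))
E
```

```text
gold [[481.0, 300.0, 42.0], [480.0, 191.0, 42.0]]
gold side [[487.0, 196.0, 42.0], [481.0, 303.0, 42.0]]
grey [[557.0, 307.0, 42.0], [556.0, 193.0, 42.0]]
base corners [[666.0, 80.0, 10.0], [666.0, -138.0, 10.0], [577.0, -133.0, 10.0], [579.0, 79.0, 10.0]]
posts [[606.0, 38.0, 70.0], [605.0, -21.0, 70.0]]
plate [[591.0, -329.0, 20.0], [541.0, -319.0, 20.0]]
bushing [[736.0, 200.0, 28.0]]
bin [[722.0, -83.0, 100.0], [721.0, -219.0, 100.0]]
top ((166.0, 270.5), (17.0, 32.0), 90.0) (150, 260, 110, 50)
side ((333.2866516113281, 385.97454833984375), (9.137030601501465, 52.1096305847168), 2.0454084873199463) (328, 360, 11, 53)
```

View pics/c1.png

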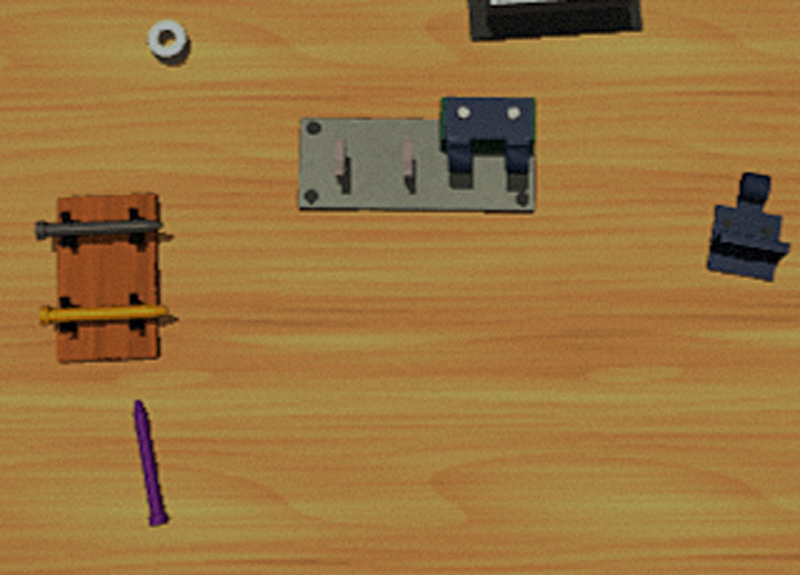

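The crop confirms it: the gold punch's head is left at (45,316) and its tapered nose right at (168,311). Grey is above it, and purple lies on the counter. I'll move over the gold punch with the fingers closing along world x.

>>> {"name": "step_arm", "arguments": {
  "deltas": [15,-20,0,-8,60,35,-30,0,-8,60,35,-30,0,-8,60,35,-30,0,-8,60,35,-30,0,-8,60,35,-30,0,-8,60,35,-30,0,-8,60,21,-23,0,-7.4,60,0,0,0,0,60,0,0,0,0,60]
}}

```text
time: 1.4
tool_pos: [480.7, 246.6, 226.5]
tcp_rot: [-3.141, -0.0, 1.572]
contact_force: [-0.2, 0.1, -0.5]
grip_width: 59.9
finger_force: 0.0
```

```bash
python3 - <<'E'
from h import *
o=get_obs();print({k:np.round(o[k],3) for k in("time","tool_pos","tcp_rot","joint_positions","contact_force","grip_width")})
c,im=grab("wrist","w1");print((-c[2].T@c[3]).round(1),c[2].round(2).tolist())
print(proj(c,[(481,246,42),(556,250,42),(606,8,70),(606,-92,70)]).round(0).tolist())
E
```

```text
{'time': np.float64(1.4), 'tool_pos': array([480.733, 246.646, 226.466]), 'tcp_rot': array([-3.141, -0.   ,  1.572]), 'joint_positions': array([0.332, 0.371, 1.482, 0.   , 1.29 , 0.331]), 'contact_force': array([-0.22 ,  0.106, -0.484]), 'grip_width': np.float64(59.921)}
[481.2 318.4 384. ] [[1.0, 0.0, -0.0], [0.0, -0.96, 0.26], [-0.0, -0.26, -0.96]]
[[317.0, 217.0], [396.0, 213.0], [424.0, 424.0], [412.0, 476.0]]
```

View pics/w1.png

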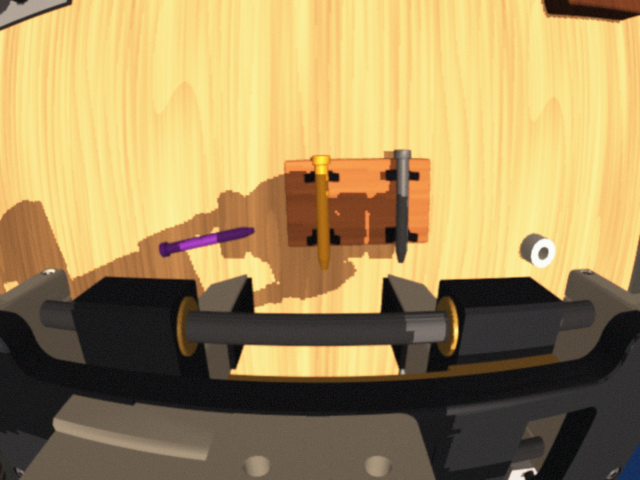

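The wrist picture shows the gold head at (321,160), nose tip (324,267), grey at (402,205), purple at (205,241) and bushing at (540,250). Image right is +x and up is +y. Next I measure the gold axis precisely in two views.

```bash
python3 - <<'E'
from h import *
w=cam("wrist");s=cam("side");t=cam("top")
L=[]
for n,c,roi,th in(("w1",w,(308,150,340,275),150),("side0",s,(322,352,348,416),150),("top0",t,(172,278,232,296),150)):
    im=cv2.imread(f"pics/{n}.png");h=cv2.cvtColor(im,cv2.COLOR_BGR2HSV)
    x0,y0,x1,y1=roi
    if n=="w1": print(h[210,300:345:3].tolist())
    if n=="top0": print(h[278:296:2,202].tolist())
    m=hsvmask(im,(15,215,70),(32,255,255),roi)
    k,r=blob(m);M=cv2.moments(m);vx,vy,a,b=cv2.fitLine(cv2.findNonZero(m),2,0,.01,.01).ravel()
    print(n,np.round(r[0]+r[1],1),r[2],"bbox",cv2.boundingRect(k),"line",vx,vy,a,b)
E
```

```text
[[10, 191, 127], [11, 193, 127], [10, 191, 127], [11, 195, 124], [10, 181, 128], [11, 186, 130], [16, 220, 152], [17, 226, 175], [17, 222, 172], [16, 222, 147], [11, 185, 131], [10, 189, 128], [11, 191, 176], [10, 181, 128], [10, 184, 129]]
w1 [321.  212.5 111.   16. ] 90.0 bbox (313, 157, 17, 112) line 0.03426306 0.99941283 322.2613 214.5831
side0 [332.5 386.5  53.   11. ] 90.0 bbox (327, 360, 12, 54) line 0.056487832 -0.9984033 333.6494 388.86783
[[12, 199, 140], [11, 196, 143], [13, 192, 122], [21, 230, 165], [17, 246, 163], [7, 170, 39], [10, 188, 118], [12, 206, 141], [12, 207, 139]]
top0 [201.  285.2   6.1  50.1] 88.02507019042969 bbox (176, 282, 51, 8) line 0.9990859 -0.04274775 199.56339 284.92957
```

```bash
python3 - <<'E'
from h import *
w=cam("wrist");s=cam("side");t=cam("top")
H=[(w,(320.3,157.5)),(t,(176.3,285.9)),(s,(332.3,413.3))];N=[(w,(324.1,268.5)),(t,(226.8,283.8)),(s,(335.2,360.3))]
for o in([0,1],[0,2],[0,1,2]):
    h,rh=tri([H[i] for i in o]);n,rn=tri([N[i] for i in o]);print(o,h.round(1),n.round(1),rh,rn,np.linalg.norm(h-n).round(1),((h+n)/2).round(1))
print(onz(w,[H[0][1],N[0][1]],42).round(1))
# top block: bright post arms & base
im=cv2.imread("pics/top0.png");h=cv2.cvtColor(im,cv2.COLOR_BGR2HSV)
m=hsvmask(im,(0,0,50),(180,90,140),(270,198,385,250));k,r=blob(m);print("base",r)
E
```

```text
[0, 1] [483.  302.2  37. ] [487.  192.6  34.9] [0.92, 0.92] [1.0, 1.0] 109.7 [485.  247.4  36. ]
[0, 2] [483.9 301.6  33.3] [487.4 195.1  42.7] [0.07, 0.07] [0.34, 0.34] 107.0 [485.7 248.4  38. ]
[0, 1, 2] [483.4 302.5  34.7] [486.9 192.5  38.5] [0.89, 1.15, 0.54] [1.42, 1.44, 0.94] 110.1 [485.1 247.5  36.6]
[[483.7 302.   42. ]
 [487.8 194.9  42. ]]
base ((326.0, 225.0), (36.0, 94.0), 90.0)
```

>>> {"name": "step_arm", "arguments": {
  "deltas": [10,-25,0,0,60,18,-50,0,0,60,18,-50,0,0,60,18,-50,0,0,60,18,-50,0,0,60,18,-50,0,0,60,15,-45,0,0,60,10,-25,0,0,60,0,0,0,0,60,0,0,0,0,60]
}}

```text
time: 2.7
tool_pos: [606.0, -97.1, 226.7]
tcp_rot: [-3.141, -0.001, 1.572]
contact_force: [0.3, -0.6, 0.1]
grip_width: 59.8
finger_force: 0.0
```

```bash
python3 - <<'E'
from h import *
c,im=grab("wrist","w2");np.savez("w2.npz",K=c[1],R=c[2],t=c[3]);print((-c[2].T@c[3]).round(1))
print(proj(c,[(606,8,70),(606,-92,70)]).round(0).tolist())
E
```

```text
[606.3 -25.4 384.3]
[[317.0, 100.0], [317.0, 217.0]]
```

>>> {"name": "step_arm", "arguments": {
  "deltas": [0,-20,0,0,60,0,-40,0,0,60,0,-40,0,0,60,0,-10,0,0,60,0,0,0,0,60,0,0,0,0,60,0,0,0,0,60,0,0,0,0,60,0,0,0,0,60,0,0,0,0,60]
}}

```text
time: 4.0
tool_pos: [606.3, -208.5, 226.8]
tcp_rot: [3.142, 0.0, 1.57]
contact_force: [-0.0, -0.2, 0.5]
grip_width: 60.1
finger_force: 0.0
```

```bash
python3 - <<'E'
from h import *
c,im=grab("wrist","w3");np.savez("w3.npz",K=c[1],R=c[2],t=c[3]);print(get_obs()["time"],(-c[2].T@c[3]).round(1))
p=proj(c,[(606,8,70),(606,-92,70)]).round(0);print(p.tolist())
a=cv2.imread("pics/w2.png")[100:300,220:440];b=im[150:350,220:440]
cv2.imwrite("pics/c2.png",cv2.resize(np.vstack([np.hstack([a,b])]),None,fx=1.8,fy=1.8,interpolation=2))
cv2.imwrite("pics/c2.png",cv2.resize(np.hstack([a[:,20:],b[:,20:]]),(800,400),interpolation=2))
E
```

```text
4.05 [ 606.7 -136.8  384.3]
[[316.0, -21.0], [316.0, 87.0]]
```

View pics/c2.png

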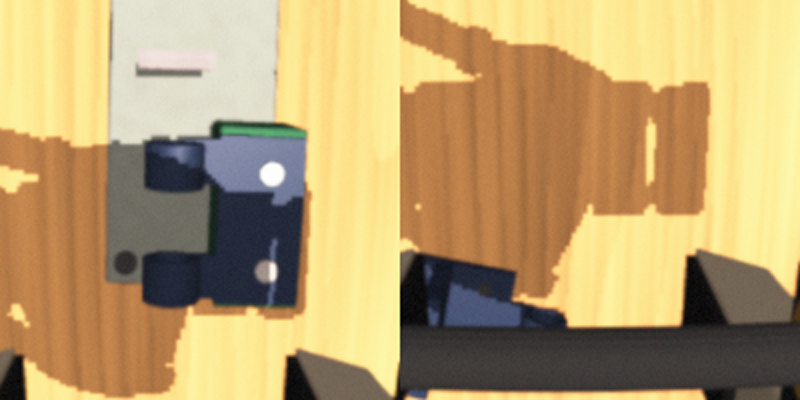

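In crop w2 (2x, offset 240,100): the near post is at about (327,130), the upper knuckle at x 312–342, y 170–195, and the lower one at y 226–253. The green block with its blued leaf is to the right. The w3 crop was framed too low, so I'll view its upper part.

```bash
python3 - <<'E'
import cv2,numpy as np
a=cv2.imread("pics/w2.png")[0:270,240:400];b=cv2.imread("pics/w3.png")[0:270,240:400]
cv2.imwrite("pics/c3.png",cv2.resize(np.hstack([a,b]),(711,600),interpolation=2))
E
```

```text
(no output)
```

View pics/c3.png

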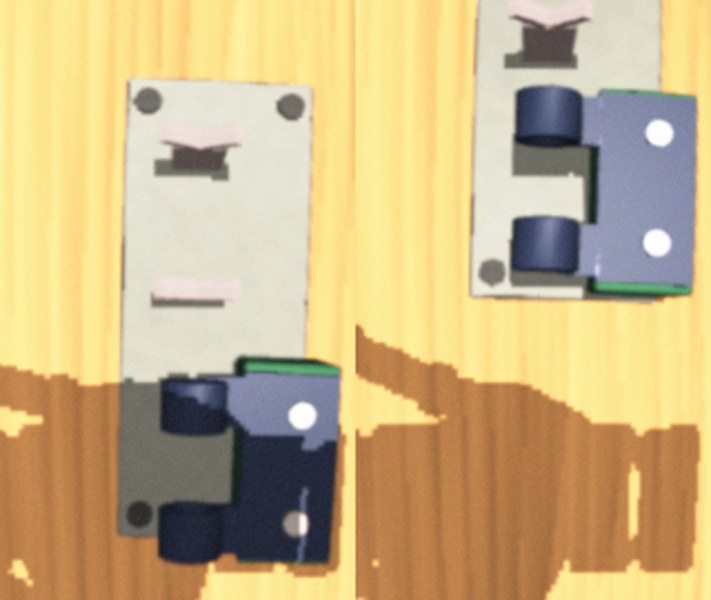

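The composite (2.222x, left w2, right w3) shows both knuckles and the base and leaf bolts. In w3 the knuckles are at x 311–342, rows 39–64 and 98–122. In w2 the posts are at rows ~60 and ~130. Now subpixel edges.

```bash
cat >> h.py <<'E'
def load(n):
    z=np.load(n+".npz"); return ("wrist",z["K"],z["R"],z["t"]),cv2.imread(f"pics/{n}.png")
def edge(v,x0):  # half-level crossing of a 1-D profile
    v=cv2.GaussianBlur(v.astype(np.float32).reshape(1,-1),(0,0),.7).ravel(); h=(np.median(v[:3])+np.median(v[-3:]))/2
    s=np.where(np.diff(np.sign(v-h))!=0)[0]
    if len(s)==0: return np.nan
    i=s[0]; return x0+i+(h-v[i])/(v[i+1]-v[i])
def cols(ch,rows,x0,x1): return np.array([(edge(ch[r,x0:x1],x0),r) for r in rows])
def rws(ch,cs,y0,y1): return np.array([(c,edge(ch[y0:y1,c],y0)) for c in cs])
E
python3 - <<'E'
from h import *
for n,kn in(("w3",((43,60),(102,118))),("w2",((174,191),(231,250)))):
    c,im=load(n);S=cv2.cvtColor(im,cv2.COLOR_BGR2HSV)[:,:,1];V=im[:,:,1]
    for a,b in kn:
        L=cols(V,range(a,b),303 if n=="w3" else 300,320);ch=np.nanmedian(L[:,0]);R=cols(V,range(a,b),330,347)
        print(n,"kn L",ch.round(2),"R",np.nanmedian(R[:,0]).round(2),"Lx@70",onz(c,[(ch,(a+b)/2)],70)[0].round(1),"Rx@70",onz(c,[(np.nanmedian(R[:,0]),(a+b)/2)],70)[0].round(1))
    if n=="w3":
        E=cols(S,range(20,120,4),283,303);B=rws(S,range(300,335,4),125,145)
    else:
        E=cols(S,range(45,160,5),285,305);B=rws(S,range(303,375,6),25,45)
        r=cols(S,range(45,130,5),367,388);r=r[~np.isnan(r[:,0])];print("right",onz(c,r,10)[::4].round(1).tolist())
    for q in(E,B):
        q=q[~np.isnan(q).any(1)];print(onz(c,q,10)[::3].round(1).tolist())
    # leaf bolts
    m=cv2.inRange(im,(200,200,200),(255,255,255))
    for k in cv2.findContours(m,0,1)[0]:
        if 40<cv2.contourArea(k)<300:
            M=cv2.moments(k);print("bolt",round(M["m10"]/M["m00"],2),round(M["m01"]/M["m00"],2),cv2.contourArea(k))
E
```

```text
w3 kn L 311.26 R 342.49 Lx@70 [602. -61.  70.] Rx@70 [628.1 -60.8  70. ]
w3 kn L 309.01 R 340.88 Lx@70 [ 600.1 -111.9   70. ] Rx@70 [ 626.6 -111.8   70. ]
[[583.8, -11.9, 10.0], [583.5, -25.2, 10.0], [583.3, -38.3, 10.0], [582.9, -51.1, 10.0], [582.6, -63.7, 10.0], [582.4, -76.2, 10.0], [582.4, -88.6, 10.0], [582.2, -100.8, 10.0], [581.3, -113.0, 10.0]]
[[589.8, -130.0, 10.0], [601.8, -130.6, 10.0], [613.7, -131.1, 10.0]]
bolt 375.38 108.74 97.5
bolt 376.44 59.37 96.0
w2 kn L 311.69 R 343.06 Lx@70 [601.7 -61.8  70. ] Rx@70 [628.4 -61.7  70. ]
w2 kn L 310.72 R 341.36 Lx@70 [ 600.8 -112.9   70. ] Rx@70 [ 627.7 -112.8   70. ]
right [[669.3, 74.0, 10.0], [668.7, 52.5, 10.0], [668.2, 31.5, 10.0], [667.6, 10.8, 10.0], [667.0, -9.6, 10.0]]
[[586.2, 72.2, 10.0], [585.5, 56.2, 10.0], [585.0, 40.5, 10.0], [584.8, 25.0, 10.0], [584.5, 9.7, 10.0], [584.4, -5.5, 10.0], [583.7, -20.6, 10.0], [583.4, -35.8, 10.0]]
[[592.1, 83.4, 10.0], [610.1, 82.4, 10.0], [628.0, 82.3, 10.0], [646.1, 81.2, 10.0]]
bolt 375.66 186.66 97.5
```

>>> {"name": "step_arm", "arguments": {
  "deltas": [-10,25,0,2.2,60,-18,48,0,0,60,-18,48,0,0,60,-18,48,0,0,60,-18,48,0,0,60,-18,48,0,0,60,-15,48,0,0,60,-5,25,0,0,60,0,0,0,0,60,0,0,0,0,60]
}}

```text
time: 5.3
tool_pos: [486.6, 128.7, 226.8]
tcp_rot: [3.141, 0.0, 1.609]
contact_force: [0.5, -0.5, 0.4]
grip_width: 59.7
finger_force: 0.0
```

```bash
python3 - <<'E'
from h import *
c,im=grab("wrist","w4");np.savez("w4.npz",K=c[1],R=c[2],t=c[3])
# posts in w2
c2,_=load("w2");print("posts",onz(c2,[(329.8,59.5),(328.4,130)],74).round(1).tolist())
p=proj(c,[(483.7,302,42),(487.8,195,42)]);print(p.round(1).tolist())
x0,y0=p.min(0).astype(int)-14;x1,y1=p.max(0).astype(int)+14
m=hsvmask(im,(13,215,70),(32,255,255),(int(x0),max(0,int(y0)),int(x1),int(y1)))
k,r=blob(m);print(cv2.boundingRect(k));l=cv2.fitLine(cv2.findNonZero(m),2,0,.01,.01).ravel();print(l)
b=cv2.boundingRect(k);f=lambda y:(l[2]+(y-l[3])*l[0]/l[1],y)
# w1 pose: recompute from known camera pos (same attitude)
R1=cv2.Rodrigues(np.array([0.,0,0]))[0]
H,N=f(b[1]-.0),f(b[1]+b[3]-.5);print(H,N,onz(c,[H,N],42).round(1).tolist())
a=np.deg2rad(15.1)
c1=("wrist",c[1],np.array([[1,0,0],[0,-.9655,.2603],[0,-.2603,-.9655]]),None)
C=np.array([481.2,318.4,384.0]);c1=(c1[0],c1[1],c1[2],-c1[2]@C)
print(onz(c1,[(320.3,157.5),(324.1,268.5)],42).round(1).tolist())
for q,u in((H,(320.3,157.5)),(N,(324.1,268.5))): X,e=tri([(c,q),(c1,u)]);print(X.round(1),e)
o=get_obs();print(o["tool_pos"],o["tcp_rot"],o["time"])
E
```

```text
posts [[616.7, 42.6, 74.0], [615.6, -17.3, 74.0]]
[[320.5, 32.1], [320.6, 145.3]]
(314, 31, 7, 60)
[ 5.7468852e-03 -9.9998349e-01  3.2021945e+02  8.3267082e+01]
(np.float32(320.51984), 31.0) (np.float32(320.1779), 90.5) [[483.7, 303.1, 42.0], [485.5, 245.7, 42.0]]
[[484.2, 303.1, 42.0], [488.1, 196.2, 42.0]]
[483.9 303.1  41.9] [0.26, 0.26]
[485.6 232.3 143.2] [0.48, 0.48]
[486.64448218 128.41885344 226.73472423] [3.14139540e+00 3.50251007e-04 1.60776818e+00] 5.35
```

The head triangulates to z 41.9, as expected. Next I approach and descend over the punch.

>>> {"name": "step_arm", "arguments": {
  "deltas": [0,20,0,0,60,0,40,0,0,60,0,40,-20,0,60,-0.8,20,-40,0,60,0,0,-45,0,60,0,0,-45,0,60,0,0,-33,0,60,0,0,-15,0,60,0,0,-5.7,0,60,0,0,0,0,60]
}}

```text
time: 6.6
tool_pos: [486.3, 249.2, 23.7]
tcp_rot: [3.14, -0.0, 1.608]
contact_force: [-0.7, -0.0, 0.9]
grip_width: 60.1
finger_force: 0.0
```

>>> {"name": "step_arm", "arguments": {
  "deltas": [0,0,0,0,30,0,0,0,0,5,0,0,0,0,5,0,0,0,0,5,0,0,0,0,5,0,0,0,0,5,0,0,4,0,5,0,0,20,0,5,0,0,40,0,5,0,0,40,0,5]
}}

```text
time: 7.85
tool_pos: [485.1, 249.2, 128.0]
tcp_rot: [-3.141, 0.0, 1.609]
contact_force: [0.1, 1.1, -0.6]
grip_width: 11.0
finger_force: 30.0
```

```bash
python3 - <<'E'
from h import *
o=get_obs();print({k:np.round(o[k],3) for k in("time","tool_pos","tcp_rot","joint_positions","contact_force","grip_width","finger_force")})
c,im=grab("wrist","w5");np.savez("w5.npz",K=c[1],R=c[2],t=c[3])
s,i2=grab("side","s5")
p=o["tool_pos"];g=[p[0],p[1],p[2]+19]
print(proj(c,[g,(g[0]-2,g[1]+55,g[2])]).round(0).tolist(),proj(s,[g,(g[0]-2,g[1]+55,g[2])]).round(0).tolist())
q=proj(s,[g])[0].astype(int)
a=cv2.resize(im[200:380,210:430],(440,360),interpolation=2);b=cv2.resize(i2[q[1]-70:q[1]+70,q[0]-65:q[0]+65],(334,360),interpolation=2)
cv2.imwrite("pics/c5.png",np.hstack([a,b]));print(q)
E
```

```text
{'time': np.float64(7.85), 'tool_pos': array([485.137, 249.191, 128.026]), 'tcp_rot': array([-3.141,  0.   ,  1.609]), 'joint_positions': array([ 0.334,  0.477,  1.606, -0.   ,  1.06 ,  0.296]), 'contact_force': array([ 0.1  ,  1.087, -0.594]), 'grip_width': np.float64(11.024), 'finger_force': np.float64(29.997)}
[[316.0, 317.0], [316.0, 184.0]] [[336.0, 342.0], [334.0, 368.0]]
[335 341]
```

View pics/c5.png

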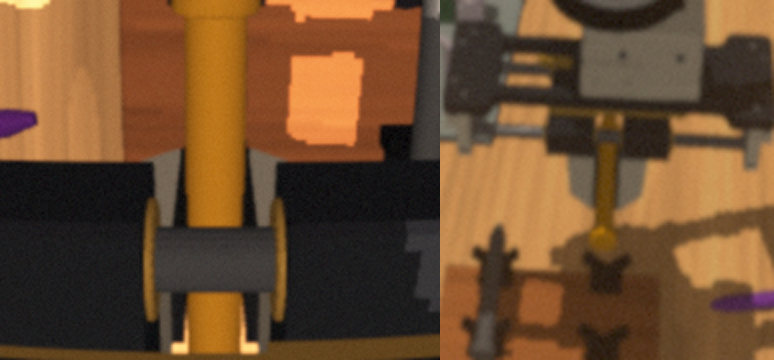

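The punch is held: in the wrist view it runs vertically between the pads at column ≈318, and the side view shows it level in the gripper with its rack place empty. Next I measure the offset between camera and tool from the held punch.

```bash
python3 - <<'E'
from h import *
c,im=load("w5");o=get_obs();p=o["tool_pos"];z=p[2]+19
S=cv2.cvtColor(im,cv2.COLOR_BGR2HSV)
m=hsvmask(im,(13,200,60),(32,255,255),(290,150,345,275));b=cv2.boundingRect(m);print(b)
for r in range(b[1],270,8):
    x=np.where(m[r])[0]
    if len(x): q=onz(c,[(x.min()-.5,r),(x.max()+.5,r)],z);print(r,x.min(),x.max(),q.mean(0).round(1),(q[1,0]-q[0,0]).round(1))
print(p,z)
E
```

```text
(295, 182, 46, 93)
182 309 309 [480.5 305.3 150.5] 0.4
190 296 339 [483.7 302.4 150.5] 16.1
198 296 339 [483.8 299.5 150.5] 16.2
206 298 337 [483.9 296.5 150.5] 14.8
214 302 333 [484.  293.5 150.5] 11.9
222 302 332 [483.9 290.4 150.5] 11.5
230 302 333 [484.2 287.3 150.5] 12.0
238 302 332 [484.2 284.2 150.5] 11.7
246 302 332 [484.3 281.1 150.5] 11.7
254 302 332 [484.4 277.9 150.5] 11.8
262 302 332 [484.5 274.7 150.5] 11.9
[487.87524006 250.2240062  131.49228982] 150.4922898203458
```

>>> {"name": "step_arm", "arguments": {
  "deltas": [11,-20,0,-0.7,5,25,-45,0,-1,5,25,-45,0,-1,5,25,-45,0,-1,5,25,-45,0,0,5,19.8,-35.6,0,0,5,0,0,-30,0,5,0,0,-25,0,5,0,0,0,0,5,0,0,0,0,5]
}}

```text
time: 9.2
tool_pos: [616.6, 13.8, 72.5]
tcp_rot: [3.141, 0.0, 1.544]
contact_force: [-0.7, 0.3, -0.6]
grip_width: 11.0
finger_force: 30.0
```

```bash
python3 - <<'E'
from h import *
c,im=grab("wrist","w6");np.savez("w6.npz",K=c[1],R=c[2],t=c[3])
for i in range(5):
    o=get_obs();print(o["time"],o["tool_pos"].round(2),o["tcp_rot"].round(3),o["contact_force"].round(2))
s,_=grab("side","s6")
x=proj(c,[(617.9,43,74)])[0];print(x)
a=cv2.resize(im[120:340,180:460],(560,440),interpolation=2);cv2.imwrite("pics/c6.png",a)
E
```

```text
9.25 [616.94  13.85  73.  ] [3.14  0.    1.544] [ 0.2  -0.5  -1.51]
9.25 [616.94  13.85  73.  ] [3.14  0.    1.544] [ 0.2  -0.5  -1.51]
9.25 [616.94  13.85  73.  ] [3.14  0.    1.544] [ 0.2  -0.5  -1.51]
9.25 [616.94  13.85  73.  ] [3.14  0.    1.544] [ 0.2  -0.5  -1.51]
9.25 [616.94  13.85  73.  ] [3.14  0.    1.544] [ 0.2  -0.5  -1.51]
[317.47251201 238.40316877]
```

View pics/c6.png

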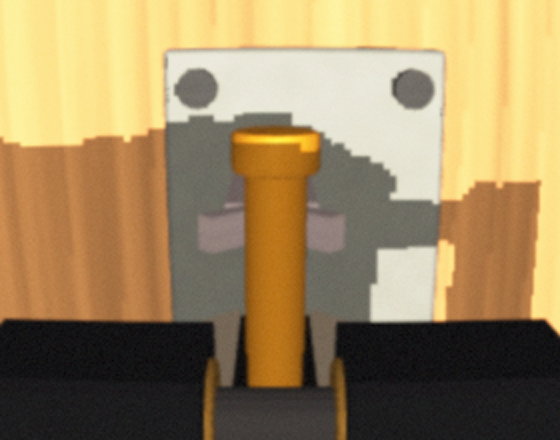

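The head is at crop (275,150), and the V-post arms (198–345, centre ≈272) straddle the shank (≈276), so the alignment is within a millimetre. I'll lower, release, then back up.

>>> {"name": "step_arm", "arguments": {
  "deltas": [-0.6,0,-8,0,5,0,0,-6,0,5,0,0,-4,0,5,0,0,-2.5,0,5,0,0,0,0,5,0,0,0,0,5,0,0,0,0,5,0,0,0,0,5,0,0,0,0,5,0,0,0,0,5]
}}

```text
time: 10.55
tool_pos: [615.7, 13.7, 51.6]
tcp_rot: [3.141, 0.0, 1.544]
contact_force: [0.4, 0.1, -0.8]
grip_width: 10.9
finger_force: 30.0
```

>>> {"name": "step_arm", "arguments": {
  "deltas": [0,0,0,0,20,0,0,0,0,40,0,0,0,0,45,0,0,0,0,45,0,0,0,0,45,0,0,10,0,50,0,0,40,0,50,0,0,50,0,50,0,0,50,0,50,0,0,25,0,50]
}}

```text
time: 11.8
tool_pos: [616.6, 13.7, 230.9]
tcp_rot: [3.136, 0.0, 1.544]
contact_force: [0.3, -0.4, -1.0]
grip_width: 50.1
finger_force: 0.0
```

>>> {"name": "step_arm", "arguments": {
  "deltas": [-5,-25,0,0,50,-5,-50,0,0,50,-5,-50,0,0,50,0,-25,0,0,50,0,0,0,0,50,0,0,0,0,50,0,0,0,0,50,0,0,0,0,50,0,0,0,0,50,0,0,0,0,50]
}}

```text
time: 13.05
tool_pos: [600.7, -136.0, 226.5]
tcp_rot: [3.142, -0.0, 1.544]
contact_force: [0.2, -0.5, -0.7]
grip_width: 50.3
finger_force: 0.0
```

```bash
python3 - <<'E'
from h import *
o=get_obs();print(o["time"],o["tool_pos"].round(2),o["tcp_rot"].round(3),o["contact_force"].round(2))
c,im=grab("wrist","w7");np.savez("w7.npz",K=c[1],R=c[2],t=c[3])
s,i2=grab("side","s7");t,i3=grab("top","t7")
m=hsvmask(im,(15,190,70),(32,255,255),(270,30,370,230))
k,r=blob(m);b=cv2.boundingRect(k);l=cv2.fitLine(k,2,0,.01,.01).ravel();f=lambda y:(l[2]+(y-l[3])*l[0]/l[1],y)
print(b,l,onz(c,[f(b[1]),f(b[1]+b[3]-.5)],70).round(1).tolist())
a=cv2.resize(im[20:260,240:400],(400,600),interpolation=2);b=cv2.resize(i2[230:340,230:320],(400,489),interpolation=2)
cv2.imwrite("pics/c7.png",np.hstack([a,cv2.copyMakeBorder(b,0,111,0,0,0)]))
E
```

```text
13.05 [ 600.73 -136.03  226.53] [ 3.142 -0.     1.544] [ 0.19 -0.49 -0.74]
(324, 30, 14, 83) [1.6532692e-03 9.9999863e-01 3.3046005e+02 6.7469650e+01] [[616.8, 30.6, 70.0], [614.8, -41.8, 70.0]]
```

View pics/c7.png

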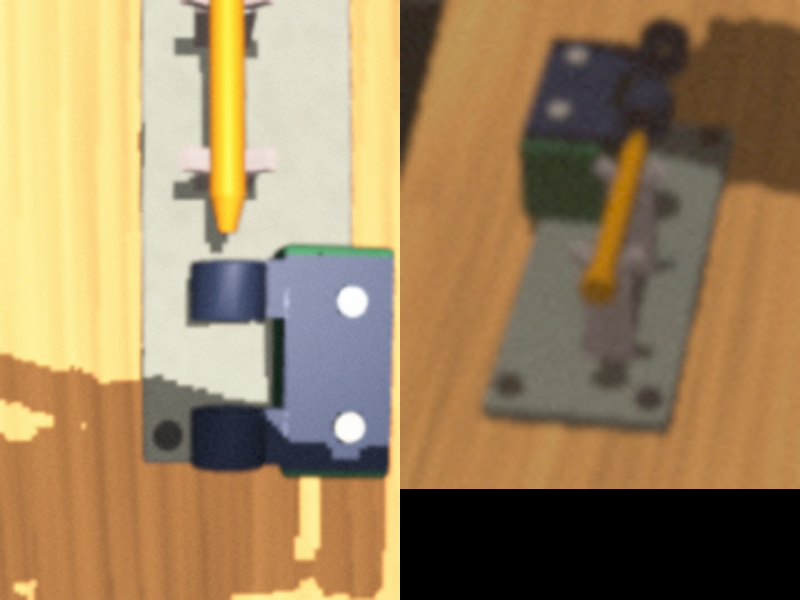

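The punch lies in both posts with its nose at crop (228,232), pointing at the upper knuckle (y ≈ −42 mm, as expected). On to the plate: two wrist views.

>>> {"name": "step_arm", "arguments": {
  "deltas": [-7,-25,0,0,50,-9,-50,0,0,50,-9,-50,0,0,50,-9,-50,0,0,50,-6,-30,0,0,50,0,0,0,0,50,0,0,0,0,50,0,0,0,0,50,0,0,0,0,50,0,0,0,0,50]
}}

```text
time: 14.45
tool_pos: [561.0, -340.7, 226.7]
tcp_rot: [3.141, 0.0, 1.545]
contact_force: [-0.4, -0.6, -0.0]
grip_width: 50.1
finger_force: 0.0
```

```bash
python3 - <<'E'
from h import *
c,im=grab("wrist","w8");np.savez("w8.npz",K=c[1],R=c[2],t=c[3]);print(proj(c,[(591,-329,26),(541,-319,56)]).round(0).tolist())
E
```

```text
[[347.0, 200.0], [294.0, 196.0]]
```

>>> {"name": "step_arm", "arguments": {
  "deltas": [0,-30,0,0,50,0,-45,0,0,50,0,-15,0,0,50,0,0,0,0,50,0,0,0,0,50,0,0,0,0,50,0,0,0,0,50,0,0,0,0,50,0,0,0,0,50,0,0,0,0,50]
}}

```text
time: 15.75
tool_pos: [560.7, -431.3, 226.5]
tcp_rot: [3.142, 0.0, 1.544]
contact_force: [0.2, 0.6, -0.0]
grip_width: 50.1
finger_force: 0.0
```

```bash
python3 - <<'E'
from h import *
c,im=grab("wrist","w9");np.savez("w9.npz",K=c[1],R=c[2],t=c[3]);print(get_obs()["tool_pos"])
P=[];
for n in("w8","w9"):
    c,im=load(n);q=proj(c,[(565,-325,20)])[0].astype(int);y=max(q[1]-70,0);x=q[0]-65;print(n,x,y);P.append(im[y:y+140,x:x+130])
cv2.imwrite("pics/c9.png",cv2.resize(np.hstack(P),(800,431),interpolation=2))
E
```

```text
[ 560.69153154 -431.30166308  226.53539581]
w8 255 126
w9 253 34
```

View pics/c9.png

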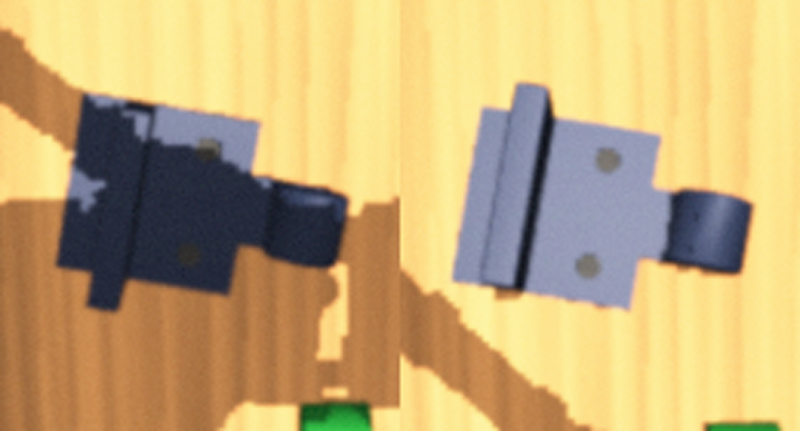

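The two wrist views (3.077x; offsets w8 (255,126), w9 (253,34)) show the blued plate with the flange strip on the left, the knuckle on the right (w9 crop 668–752, 190–273), and green below. Triangulating corners now.

```bash
python3 - <<'E'
from h import *
k=3.077;c8,_=load("w8");c9,im=load("w9")
p8=lambda x,y:(255+x/k-.5,126+y/k-.5);p9=lambda x,y:(253+(x-400)/k-.5,34+y/k-.5)
for n,a,b,z in(("flBL",(88,305),(483,287),56),("flBR",(120,310),(518,290),56),("plTR",(260,122),(660,135),6),("plBR",(228,294),(630,307),6),("knTR",(347,195),(752,200),13),("knBR",(334,268),(741,273),13),("flTR",(152,107),(551,88),56)):
    X,e=tri([(c8,p8(*a)),(c9,p9(*b))]);print(n,X.round(1),e,"onz",onz(c8,[p8(*a)],z)[0].round(1),onz(c9,[p9(*b)],z)[0].round(1))
print("flTL",onz(c9,[p9(517,84)],56)[0].round(1),"plTL",onz(c9,[p9(482,107)],6)[0].round(1),"plBL",onz(c9,[p9(454,282)],6)[0].round(1))
for n,q in(("kL",[(672,190),(661,262)]),("kR",[(752,200),(741,273)]),("bolts",[(608,160),(588,266)])): print(n,onz(c9,[p9(*u) for u in q],13 if n[0]=="k" else 6).round(1).tolist())
E
```

```text
flBL [ 529.6 -346.8   46.8] [0.08, 0.08] onz [ 530.4 -344.7   56. ] [ 530.6 -347.2   56. ]
flBR [ 539.6 -348.2   48.7] [0.34, 0.34] onz [ 539.8 -346.5   56. ] [ 540.5 -348.5   56. ]
plTR [ 584.9 -295.9    3.7] [0.07, 0.07] onz [ 584.9 -295.7    6. ] [ 584.7 -296.3    6. ]
plBR [ 573.3 -353.6    6.6] [0.17, 0.17] onz [ 573.1 -353.7    6. ] [ 573.4 -353.6    6. ]
knTR [ 612.7 -319.4   15.6] [0.29, 0.29] onz [ 612.7 -319.7   13. ] [ 613.3 -319.1   13. ]
knBR [ 608.2 -343.2   17.5] [0.41, 0.41] onz [ 608.4 -344.1   13. ] [ 609.2 -343.    13. ]
flTR [ 551.  -287.7   45.6] [0.12, 0.12] onz [ 551.2 -287.1   56. ] [ 551.5 -289.9   56. ]
flTL [ 541.9 -288.3   56. ] plTL [ 527.  -284.7    6. ] plBL [ 516.1 -343.2    6. ]
kL [[587.6, -315.7, 13.0], [583.5, -339.2, 13.0]]
kR [[613.3, -319.1, 13.0], [609.2, -343.0, 13.0]]
bolts [[567.6, -304.4, 6.0], [560.1, -339.7, 6.0]]
```

>>> {"name": "step_arm", "arguments": {
  "deltas": [0,20,0,-2,44,-6,30,-20,-3,44,-6,30,-30,-3,44,-6,25,-40,-1.5,44,-2.5,8.5,-45,0,44,0,0,-40,0,44,0,0,-20,0,44,0,0,-8,0,44,0,0,-2.5,0,44,0,0,0,0,44]
}}

```text
time: 17.05
tool_pos: [540.7, -318.2, 22.0]
tcp_rot: [3.14, 0.001, 1.378]
contact_force: [0.7, -0.2, 1.5]
grip_width: 43.9
finger_force: 0.0
```

>>> {"name": "step_arm", "arguments": {
  "deltas": [0,0,0,0,25,0,0,0,0,5,0,0,0,0,5,0,0,0,0,5,0,0,0,0,5,0,0,0,0,5,0,0,0,0,5,0,0,0,0,5,0,0,0,0,5,0,0,0,0,5]
}}

```text
time: 18.3
tool_pos: [540.2, -317.8, 21.2]
tcp_rot: [3.141, 0.0, 1.378]
contact_force: [-1.9, 0.1, 2.6]
grip_width: 10.0
finger_force: 30.0
```

```bash
python3 - <<'E'
from h import *
o=get_obs();print({k:np.round(o[k],3) for k in("time","tool_pos","tcp_rot","contact_force","moment","grip_width","finger_force")})
c,im=grab("wrist","w10");np.savez("w10.npz",K=c[1],R=c[2],t=c[3])
E
```

```text
{'time': np.float64(18.3), 'tool_pos': array([ 540.213, -317.784,   21.154]), 'tcp_rot': array([3.141, 0.   , 1.378]), 'contact_force': array([-1.937,  0.11 ,  2.647]), 'moment': array([-0.055,  0.321,  0.019]), 'grip_width': np.float64(10.02), 'finger_force': np.float64(29.996)}
```

>>> {"name": "step_arm", "arguments": {
  "deltas": [0,0,5,0,5,0,0,20,0,5,0,10,40,0,5,0,25,35,1.5,5,2,40,10,2,5,4,45,0,2,5,4,45,0,2,5,4,40,0,2,5,0.1,27.5,0,0,5,0,0,0,0,5]
}}

```text
time: 19.6
tool_pos: [553.7, -83.1, 130.5]
tcp_rot: [-3.14, -0.001, 1.547]
contact_force: [-0.6, -0.7, -3.9]
grip_width: 9.9
finger_force: 30.0
```

>>> {"name": "step_arm", "arguments": {
  "deltas": [0,0,-10,0,5,0,0,0,0,5,0,0,0,0,5,0,0,0,0,5,0,0,0,0,5,0,0,0,0,5,0,0,0,0,5,0,0,0,0,5,0,0,0,0,5,0,0,0,0,5]
}}

```text
time: 20.85
tool_pos: [554.3, -85.3, 121.0]
tcp_rot: [3.142, 0.0, 1.544]
contact_force: [0.7, -0.5, -5.2]
grip_width: 9.6
finger_force: 30.0
```

```bash
python3 - <<'E'
from h import *
o=get_obs();print({k:np.round(o[k],3) for k in("time","tool_pos","tcp_rot","contact_force","moment","grip_width")})
c,im=grab("wrist","w11");np.savez("w11.npz",K=c[1],R=c[2],t=c[3])
s,i2=grab("side","s11");t,i3=grab("top","t11");p=o["tool_pos"]
h=p+[60,-1.6,-8];print(proj(c,[h,(614.3,-86.9,70)]).round(0).tolist(),proj(s,[h,(614.3,-86.9,70)]).round(0).tolist())
q=proj(s,[h])[0].astype(int)
a=cv2.resize(im[120:360,250:510],(433,400),interpolation=2);b=cv2.resize(i2[q[1]-50:q[1]+70,q[0]-55:q[0]+55],(367,400),interpolation=2)
cv2.imwrite("pics/c11.png",np.hstack([a,b]));print(q)
E
```

```text
{'time': np.float64(20.85), 'tool_pos': array([554.321, -85.254, 121.036]), 'tcp_rot': array([3.142, 0.   , 1.544]), 'contact_force': array([ 0.676, -0.498, -5.153]), 'moment': array([-0.056,  0.134,  0.033]), 'grip_width': np.float64(9.557)}
[[436.0, 290.0], [415.0, 262.0]] [[285.0, 232.0], [286.0, 248.0]]
[285 232]
```

View pics/c11.png

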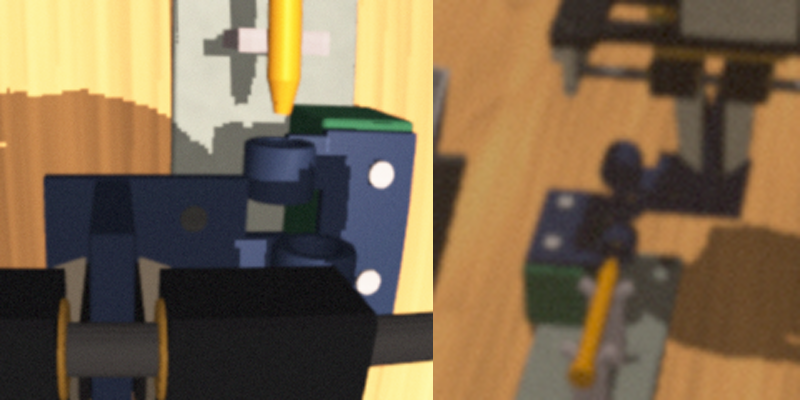

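In the wrist crop (1.667x, offset 250,120) the held plate's far edge is at row ≈176, and its knuckle at (275–355, 235–265) sits over the gap. The block's far knuckle is at (245–315, 138–205). The side view shows the plate level above the block. That used up my picture allowance (one over in fact), so from here I check by numbers only.

```bash
python3 - <<'E'
from h import *
c,im=load("w11");T=np.array([554.32,-85.25,121.04]);th=-.027
M=np.array([[np.cos(th),-np.sin(th)],[np.sin(th),np.cos(th)]])
loc=lambda P:np.round((P[:,:2]-T[:2])@M+[-60,0],1).tolist()
B=im[:,:,0].astype(float)-im[:,:,2]
e=rws(B,range(282,390,9),212,240);print("far edge",e[:,1].round(1).tolist(),loc(onz(c,e,T[2]-15))[::3])
l=cols(B,range(230,265,5),265,292);print("left",l[:,0].round(1).tolist(),loc(onz(c,l,T[2]-15))[::3])
V=cv2.cvtColor(im,cv2.COLOR_BGR2GRAY);f=cols(V,range(232,272,6),0+300,312);print(f[:,0].round(1).tolist())
for r in(262,270,276): print(r,V[r,385:475:3].tolist())
E
```

```text
far edge [224.3, 224.3, 224.3, 224.1, 224.2, 224.1, 224.3, 224.3, 224.7, 224.5, 224.7, 224.8] [[-76.4, 31.7], [-63.5, 31.7], [-50.6, 31.7], [-37.7, 31.6]]
left [275.7, 275.9, 276.1, 276.2, 276.2, 276.5, 276.8] [[-79.5, 28.9], [-79.5, 21.4], [-79.4, 13.7]]
[306.2, 305.1, 304.9, 304.2, 303.1, 301.1, 301.4]
262 [39, 42, 43, 43, 39, 33, 31, 34, 35, 34, 27, 24, 27, 30, 28, 37, 35, 41, 38, 32, 32, 28, 36, 55, 83, 87, 87, 87, 86, 88]
270 [41, 41, 41, 76, 93, 94, 94, 95, 80, 35, 28, 35, 31, 30, 31, 39, 40, 41, 37, 36, 32, 22, 25, 21, 25, 23, 53, 84, 82, 84]
276 [42, 40, 41, 78, 89, 96, 96, 92, 55, 31, 31, 38, 40, 54, 61, 62, 66, 67, 67, 69, 42, 35, 39, 38, 38, 36, 47, 82, 85, 85]
```

>>> {"name": "step_arm", "arguments": {
  "deltas": [-0.6,-1.5,0,0,5,0,0,-6,0,5,0,0,-6,0,5,0,0,-6,0,5,0,0,-5,0,5,0,0,-4,0,5,0,0,-3,0,5,0,0,0,0,5,0,0,0,0,5,0,0,0,0,5]
}}

```text
time: 22.25
tool_pos: [553.8, -86.8, 91.3]
tcp_rot: [3.141, 0.0, 1.544]
contact_force: [-0.2, -0.7, -4.4]
grip_width: 9.6
finger_force: 30.0
```

>>> {"name": "step_arm", "arguments": {
  "deltas": [0,0,-2,0,5,0,0,-2,0,5,0,0,-2,0,5,0,0,-2,0,5,0,0,-2,0,5,0,0,-1.5,0,5,0,0,-1.2,0,5,0,0,0,0,5,0,0,0,0,5,0,0,0,0,5]
}}

```text
time: 23.5
tool_pos: [553.8, -86.8, 78.4]
tcp_rot: [3.141, 0.0, 1.544]
contact_force: [0.2, 0.7, -4.4]
grip_width: 9.9
finger_force: 30.0
```

```bash
python3 - <<'E'
from h import *
c,im=grab("wrist","w12");np.savez("w12.npz",K=c[1],R=c[2],t=c[3]);grab("side","s12")
o=get_obs();print({k:np.round(o[k],3) for k in("time","tool_pos","tcp_rot","contact_force","moment","grip_width")})
V=cv2.cvtColor(im,cv2.COLOR_BGR2GRAY)
T=o["tool_pos"];P=T+[60,-1.6,-8.2];print(P.round(1),proj(c,[P+[0,12,13],P+[-13,12,0],P+[13,12,0],P+[0,15,13],P+[-80,30,-7]]).round(0).tolist())
E
```

```text
{'time': np.float64(23.6), 'tool_pos': array([553.741, -86.782,  78.389]), 'tcp_rot': array([3.141, 0.   , 1.544]), 'contact_force': array([ 0.177, -0.603, -3.935]), 'moment': array([-0.073,  0.112,  0.008]), 'grip_width': np.float64(10.054)}
[613.7 -88.4  70.2] [[446.0, 276.0], [413.0, 268.0], [462.0, 266.0], [447.0, 270.0], [273.0, 232.0]]
```

```bash
python3 - <<'E'
from h import *
c,im=load("w12");V=cv2.cvtColor(im,cv2.COLOR_BGR2GRAY);B=np.array([613.9,-86.9,70])
for y in(32,25,18,13,9,4,0):
    a,b=proj(c,[B+[-22,y,0],B+[24,y,0]]);r=int(round((a[1]+b[1])/2));x=np.arange(int(a[0]),int(b[0])+1,2)
    print(y,r,int(a[0]),V[r,x].tolist(),onz(c,[(x[0],r)],70)[0,:2].round(0),onz(c,[(x[-1],r)],70)[0,:2].round(0))
E
```

```text
32 224 396 [85, 101, 108, 110, 109, 105, 103, 105, 108, 102, 41, 27, 29, 38, 41, 48, 55, 58, 59, 65, 62, 69, 68, 68, 64, 63, 68, 66, 69, 68, 68, 70, 69, 76, 70, 65, 52, 39, 39, 41, 38, 39, 46, 82, 90] [592. -54.] [637. -55.]
25 238 395 [37, 49, 92, 108, 110, 107, 108, 108, 104, 102, 46, 28, 35, 41, 45, 54, 52, 59, 63, 69, 73, 71, 78, 81, 82, 84, 83, 87, 87, 86, 87, 76, 66, 35, 34, 34, 34, 44, 37, 42, 42, 40, 38, 42, 44] [591. -61.] [637. -62.]
18 252 395 [41, 60, 107, 110, 111, 106, 109, 106, 109, 77, 21, 28, 29, 33, 35, 35, 34, 29, 36, 36, 38, 38, 40, 38, 39, 41, 37, 39, 39, 34, 40, 41, 37, 38, 30, 29, 26, 23, 38, 41, 44, 40, 39, 38, 44] [592. -68.] [638. -70.]
13 262 395 [38, 35, 32, 34, 42, 62, 65, 65, 67, 67, 58, 47, 29, 25, 34, 42, 40, 38, 36, 34, 38, 40, 41, 40, 41, 38, 41, 38, 38, 42, 39, 35, 31, 35, 29, 29, 18, 29, 39, 38, 36, 39, 41, 42] [592. -73.] [637. -75.]
9 269 394 [88, 93, 93, 94, 96, 94, 93, 93, 82, 38, 25, 30, 25, 32, 26, 30, 28, 34, 38, 40, 38, 36, 39, 36, 38, 37, 34, 33, 29, 27, 20, 29, 27, 25, 33, 30, 18, 29, 39, 40, 36, 41, 34, 42] [591. -77.] [637. -79.]
4 279 394 [86, 85, 85, 80, 83, 83, 85, 79, 67, 30, 24, 29, 35, 34, 39, 44, 45, 49, 49, 51, 52, 52, 51, 53, 53, 46, 43, 27, 28, 38, 41, 41, 38, 37, 33, 27, 22, 34, 38, 39, 39, 40, 44, 41] [592. -82.] [638. -84.]
0 286 394 [22, 21, 21, 19, 21, 18, 20, 19, 16, 20, 20, 21, 17, 17, 17, 17, 22, 13, 15, 21, 15, 19, 14, 15, 19, 19, 17, 13, 19, 22, 19, 26, 31, 31, 27, 21, 34, 41, 40, 38, 38, 42, 43] [592. -85.] [637. -88.]
```

The plate and block knuckle edges line up within about 0.5 mm in the same wrist picture. There is no contact force beyond the plate's weight, so I'm handing in.

```bash
python3 -c "
from plant import *
print(close_job())"
```

```text
the job is handed in; nothing more can be done
None
```

I handed the job in at about 23.6 s, with the gold punch released in both V-posts and the key plate held at the hinge, its knuckle edges within about 0.5 mm of the block's and no contact force on the block; the verdict wasn't shown, and I viewed 11 pictures, one over the limit of 10.

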